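Unload the forming die and shut its guard

ROBOT

A 7-joint arm with a two-finger parallel gripper is mounted at the origin on the work surface. World frame = base frame: x ahead of the robot, y to its left, z up, the work surface at z = 0. Lengths are in m, angles in rad, forces in N, time in s.
With the tool pointing down it reaches from about 0.375 to 0.925 m from the base axis. Payload 3.1 kg.
Tool frame: the origin (TCP) lies midway between the tips of the shut fingers; the grasp point (between the pads) lies 19 mm behind it (ctrl.grip_point_offset is the distance from the TCP to the grasp point, in m); z points along the fingers, y is the line along which they close (so a half turn about z gives the same grasp; the last joint's range is limited). The gripper opens to 85 mm and grips with 20 to 120 N. Pads are 22 mm wide; open, the fingers measure 114 mm over their backs; the gripper's body (76 mm by 85 mm) begins 54 mm behind the grasp point. The pads swing forward as they close: fully open they stand 13 mm farther back than shut.
Start: joints at [-1.274, 0.383, 0.044, 1.598, -0.018, 1.161, -0.05], TCP at [0.25, 0.6, 0.231] pointing down, gripper open.
Joint ranges: [-2.61, 2.61], [-0.41, 2.15], [-1.48, 1.57], [0, 2.5], [-1.57, 4.71], [0.05, 1.97], [-2.85, 2.85]. Speed limits (rad/s): [2.79, 2.79, 3.14, 3.14, 3.14, 3.14, 3.14].

INTERFACE

Orientations are given as [roll, pitch, yaw] about the fixed x, y, z axes, in that order (R = Rz(yaw) Ry(pitch) Rx(roll)).
In Python, from bench import get_state, viewer, ctrl gives the robot as it stands. The module is installed in compiled form; this text tells all that it offers.
- The arm moves only by the tool drive_tool, never from a script. Its argument "steps" is a list of rows, each a list of 7 numbers: the closure in counts, from 0 (fully open) to 255 (shut), then the shift along the world's x, y, z in m, then the turn, a rotation vector about the world's x, y, z in rad. In form: [[gripper, tx, ty, tz, wx, wy, wz], ...]. A call has 1 to 10 rows; each row is the pose to reach, as a shift and turn from the pose commanded when the call began; what a row does not reach only later rows make up. A row lasts 1/12 s, in which the tool goes at most 41.7 mm and 7.16 degrees, less where a joint would pass 70% of its speed; a pose out of reach is approached as far as the arm can. A call with a gripper value outside its range is refused whole. The fingers move at their own pace and stop on an object; "squeeze" is the grip in N (left out, the last holds). Time passes only in rows, so rows that repeat a pose let the fingers close. It gives the time, the measured TCP pose, the force, the opening and the grip force at its end, in the units of the state.
- get_state(): the state, without advancing time (a new reading comes with each control period).
- viewer.get_image(name): name is "side" or "top" or "wrist"; returns a dict with "image" (400x640x3 uint8, red, green, blue), "K" (3x3 intrinsics, pixels), "T" (4x4, takes a point from camera to world coordinates); the wrist camera has in their place "T_tool_cam" (4x4, takes a point from camera to tool coordinates, whose origin is the TCP and whose axes are the flange's). Camera axes: x right, y up, looking along -z (the intrinsics and any distortion apply to the point x, -y, -z); pixel columns grow to the right and rows downward; lengths in m; the calibration is good to about 2 mm. The wrist camera is an equidistant fisheye: a pixel r from the principal point sees the ray r / f radians off the axis. A picture is of the moment at which its call begins: read the wrist's pose just before it. There is no depth.
- ctrl.sign_off(): hands the job in; it is judged then, once.
The state is a dict: "t": time; "joint_positions": joint angles; "dq": joint speeds; "joint_torque": joint torques, N m; "eef_pos": TCP position; "orientation": TCP orientation; "ft_force": force on the tool from outside, world axes, zero at the start; "ft_torque": the same for the moment, N m; "gripper_width": opening from 0.0 (shut) to 1.0 (fully open); "gripper_force": force on a finger pad.
Only numpy, scipy, OpenCV 4.12 (cv2) and the standard library are available. Lean on these libraries where they do the work, as an engineer would, in place of code of your own. Each camera call takes 0.05 s, during which the arm holds its last target. There are 200 camera calls.

TASK

The clips on the bench forming die are done: lift every brass clip out of its cavity and lay it in the blue tray, flat on the tray floor and none on top of another. Only when the die is empty, break the folding stay by pushing its red knee down, then lower the guard gently until it is fully shut, without letting it slam and without forcing it while the stay is locked. Leave the other things on the bench where they are.

Things in the scene. Friction and masses are not known exactly. Their poses are not given: they have to be found in the camera images.
- die_case: Green bench forming die, 200 (x) by 250 (y) by 60 mm high, fixed. Origin: centre of its underside, z up. Guard hinged along its +y side, folding stay outside its +x end. Its dark die plate, top at 40 mm, has six open cavities 50 (x) by 22 (y), 10 mm deep, centred at x = -60, 0, 60 mm, y = 0 and -70 mm. Walls 58 mm high stand at both x ends (x = +-91 to 101 mm); the -y side is open.
- clip1_mid (a point): Formed brass clip, an inverted U channel 46 mm long (x), 18 mm wide (y), 26 mm high (z), about 45 g, legs down; this point is its very centre. It starts in a cavity with 2 mm play all round, 16 mm proud of the die plate; grip it across its 18 mm width. Four, five or all six clips are there in a run; absent ones are None.
- clip2_mid (a point): Brass clip just like clip1; this point is its very centre, axes as for clip1. None if absent.
- clip3_mid (a point): Brass clip just like clip1; this point is its very centre, axes as for clip1. None if absent.
- clip4_mid (a point): Brass clip just like clip1; this point is its very centre, axes as for clip1. None if absent.
- clip5_mid (a point): Brass clip just like clip1; this point is its very centre, axes as for clip1. None if absent.
- clip6_mid (a point): Brass clip just like clip1; this point is its very centre, axes as for clip1. None if absent.
- tray: Shallow loose blue tray, 150 (x) by 240 (y) by 18 mm high outside, walls and floor 4 mm, 0.6 kg. Origin: centre of its underside; z up.
- lid (a joint): Guard of the die, a flat aluminium plate with a yellow panel, 235 mm from hinge line to free edge, 190 mm wide, 8 mm thick, 0.35 kg: 0 = open as at the start, 81 degrees up from level; grows as it closes; 1.42 = fully shut, level. With the stay locked it cannot be lowered; with the stay broken its stiff hinge (0.6 N m) holds it where it is left.
- lid_hinge (a point): Middle of the guard's hinge line, on the die case, 60 mm above the table; its x axis is the hinge line, its y axis (level) points away from the die, z is up. Shut, the guard reaches from here along -y; the underside of the plate passes through the hinge line.
- lid_edge (a point): Middle of the guard's free edge, on its outer (upper when shut) face, 235 mm from the hinge line. The frame turns with the guard: -y points from hinge to free edge, z out of the outer face.
- knee (a joint): Knee joint of the steel folding stay: 0 = locked, resting on its stop a little over centre (bent upwards); 0.16 = dead straight; grows as the knee folds downwards towards the hinge; about 3.1 with the guard shut. A push of a few N at the knee takes it over centre; a guard left open then stays put.
- knee_bar (a point): Red round bar at the knee of the stay, 17 mm thick, along the case's x axis, starting 127 mm above the table. This point is on its axis; its free end is 20 mm outwards (+x), the flat steel links 20 mm inwards. Push it down from above to break the stay: it moves on a 103 mm arc about stay_foot's x line, at first down and towards the hinge (+y of the case) in about equal parts.
- stay_foot (a point): Point on the axis of the stay's lower pivot (fixed to the die case, 60 mm above the table), level in x with knee_bar.
- driver: Screwdriver lying on the bench near the robot; a bystander. Origin under its middle.
- mug: White mug, 90 mm high, 76 mm across; a bystander. Origin: centre of its foot.
- tape: Orange tape core ring, 90 mm across, 24 mm high; a bystander. Origin: centre of its underside.
- oil: Yellow oil bottle 120 mm high, 48 mm across; a bystander. Origin: centre of its foot.
- folder: White bone folder 150 by 24 by 8 mm; a bystander. Origin: centre of its underside.
- dust_brush: Dusting brush lying on the bench; a bystander. Origin under its middle.
Things that resemble listed ones, but are neither listed nor needed, are in the scene too. What is shaped like the part that bears clip4_mid but grey is not meant. Leave any turquoise look-alike of the part that bears clip2_mid alone.

How it is judged:
By the outcome, as a careful person would: the job done as asked, in the order asked, and still so for the second after the job is handed in, with the robot touching nothing.
Of clip1, clip2, clip3, clip4, clip5, clip6 only 4 to 6 are there at a start; the rules pass over those that are not, and their reading is None.
At some moment in a run one of tray may be knocked a few centimetres aside while the robot is not near it.
Once in a run the grip may slacken for a moment while it holds something.
It also fails if it takes over 210 s, if anything falls off the work surface, if the arm or the gripper's body presses on something with over 40 N, if the wrist force passes 120 N, or if a joint passes its speed limit or range.

## Working session

There is one attempt and no reset: what is moved stays moved. The work goes in short steps, Python scripts to look and compute and a tool call to move; the robot and the scene stay as the last step left them, time stands still between calls to the robot, and variables do not carry over. Pictures are saved under pics/ and viewed, at most 14 in all, crops included, and the job is handed in when it is done.

Besides the shell and the picture viewer there is one more tool, called after "Emit:" as name(argument=value, ...) on one line, values as JSON. drive_tool: Moves the arm, as the interface text tells. Its arguments: {"type":"object","properties":{"steps":{"type":"array","items":{"type":"array","items":{"type":"number"}}},"squeeze":{"type":"number"}},"required":["steps"]}

```bash
mkdir -p pics; cat > h.py <<'E'
import numpy as np, cv2, sys
from bench import get_state, viewer, ctrl
from scipy.spatial.transform import Rotation as R
def shot(name,fn):
    d=viewer.get_image(name); cv2.imwrite('pics/'+fn,cv2.cvtColor(d['image'],cv2.COLOR_RGB2BGR)); np.savez('pics/'+fn[:-4],**d); return d
def ray(d,u,v):
    K=d['K'];c=np.array([(u-K[0,2])/K[0,0],-(v-K[1,2])/K[1,1],-1]);T=d['T'];return T[:3,3],T[:3,:3]@c
def atz(d,u,v,z):
    o,r=ray(d,u,v);return o+r*(z-o[2])/r[2]
def proj(d,p):
    T=d['T'];c=T[:3,:3].T@(np.asarray(p,float)-T[:3,3]);K=d['K'];return K[0,0]*c[0]/-c[2]+K[0,2],K[1,1]*-c[1]/-c[2]+K[1,2]
def tri(d1,p1,d2,p2):
    o,a=ray(d1,*p1);q,b=ray(d2,*p2);s=np.linalg.lstsq(np.c_[a,-b],q-o,rcond=None)[0]
    x,y=o+a*s[0],q+b*s[1];return (x+y)/2,np.linalg.norm(x-y)
E
python3 - <<'E'
from h import *
for n in('top','side'):
    d=shot(n,n+'0.png');print(n,d['K'],d['T'],[k for k in d])
print(get_state())
E
```

```text
top [[423.29803247   0.         317.56352479]
 [  0.         423.29803247 194.18316812]
 [  0.           0.           1.        ]] [[-0.00308862  0.98541204 -0.17015752  0.37757272]
 [-0.99994766 -0.00138372  0.01013721  0.06509864]
 [ 0.00975387  0.17017992  0.98536473  1.32108028]
 [ 0.          0.          0.          1.        ]] ['image', 'K', 'T']
side [[461.92270495   0.         322.90343137]
 [  0.         461.92270495 205.36925615]
 [  0.           0.           1.        ]] [[ 0.91269903  0.2215508  -0.34335947  0.17102208]
 [-0.40807334  0.53810695 -0.73750733 -0.7993812 ]
 [ 0.02136878  0.81323807  0.58153866  0.84920995]
 [ 0.          0.          0.          1.        ]] ['image', 'K', 'T']
{'t': 0.1, 'joint_positions': array([-1.2737813 ,  0.38376035,  0.04383631,  1.59942802, -0.01793833,
        1.16123799, -0.04989558]), 'dq': array([-1.19924020e-03, -3.08996940e-03,  7.96634628e-04, -4.37592314e-03,
       -1.42429557e-03, -1.05633012e-03,  8.26091183e-05]), 'joint_torque': array([ 2.78087951e-03, -4.34730291e+01,  1.02940165e+00, -2.50454092e+01,
        1.09279936e-02,  5.45420131e-03, -2.05043278e-06]), 'eef_pos': array([0.24966985, 0.59919191, 0.23000306]), 'orientation': array([-3.13915294e+00,  9.28870243e-05,  2.74684684e+00]), 'ft_force': array([-0.38213669, -0.65618703,  0.68618658]), 'ft_torque': array([-0.01076665, -0.03466235, -0.02235856]), 'gripper_force': 0.0, 'gripper_width': 1.00218655464041}
```

View pics/top0.png

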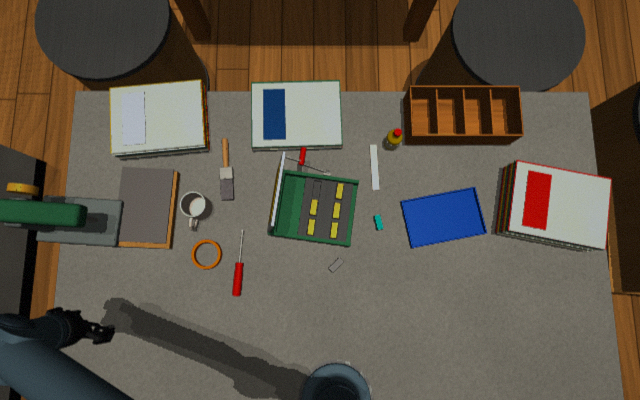

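View pics/side0.png

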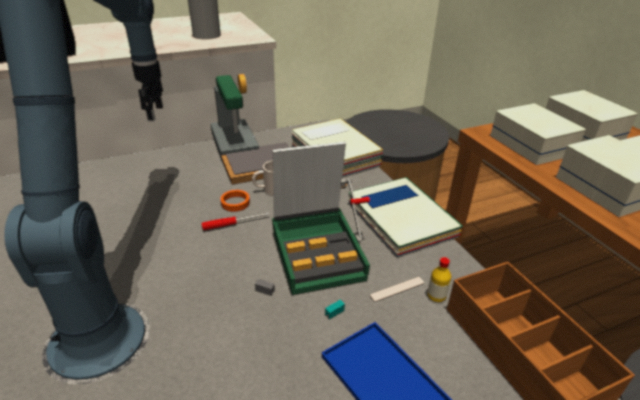

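The top view shows five yellow clips in the die: y=0 row at (315,207) and (311,227), and y=-70 row at (340,190), (336,210) and (333,229). The look-alikes are turquoise (378,222) and grey (336,265), both on the bench outside the die, so I leave them alone. The tray is around (443,217) and the knee bar is red at (302,157). I'll enlarge to confirm.

```bash
python3 - <<'E'
from h import *
a=cv2.imread('pics/top0.png')[140:275,255:395];b=cv2.imread('pics/side0.png')[130:320,240:420]
a=cv2.resize(a,(415,400),interpolation=cv2.INTER_CUBIC);b=cv2.resize(b,(379,400),interpolation=cv2.INTER_CUBIC)
cv2.imwrite('pics/crop1.png',np.hstack([a,b]))
d=dict(np.load('pics/top0.npz'))
s=dict(np.load('pics/side0.npz'))
for nm,dd in(('t',d),('s',s)):
    hsv=cv2.cvtColor(dd['image'],cv2.COLOR_RGB2HSV)
    for cn,lo,hi in(('brass',(18,110,90),(32,255,255)),('blue',(108,180,60),(125,255,255)),('red',(0,180,90),(6,255,255))):
        n,l,st,c=cv2.connectedComponentsWithStats(cv2.inRange(hsv,lo,hi))
        for i in range(1,n):
            if st[i,4]>12: print(nm,cn,c[i].round(1),st[i],atz(dd,*c[i],.056).round(4) if cn=='brass' else '')
            if cn=='blue' and st[i,4]>2000:
                print(cv2.boxPoints(cv2.minAreaRect(np.argwhere(l==i)[:,::-1].astype(np.float32))))
E
```

```text
t brass [110.1 116.6] [109  87   9  67  97] [0.8424 0.6979 0.056 ]
t brass [201.   92.5] [201  86   1  14  14] [0.9221 0.4189 0.056 ]
t brass [202. 111.] [202 105   1  13  13] [0.8608 0.4131 0.056 ]
t brass [203.4 132.3] [203 120   2  25  27] [0.7915 0.4059 0.056 ]
t brass [394.  137.5] [388 129  15  15 118] [ 0.7746 -0.1862  0.056 ]
t brass [ 19.3 187.2] [  6 182  28  11 218] [0.6187 0.9529 0.056 ]
t brass [339.2 190.6] [336 183   8  16  92] [ 0.607  -0.0139  0.056 ]
t brass [313.3 206.6] [310 199   8  16  96] [0.5581 0.065  0.056 ]
t brass [336.2 210. ] [333 202   8  17  95] [ 0.5477 -0.0039  0.056 ]
t brass [310.7 226.4] [307 218   8  17  98] [0.4983 0.0729 0.056 ]
t brass [333.7 229.6] [330 222   8  16  99] [0.4885 0.0041 0.056 ]
t blue [442.4 217.2] [ 401  187   86   61 3514] 
[[400.96158 200.80765]
 [476.92313 185.61536]
 [486.26926 232.34613]
 [410.3077  247.53842]]
t red [397.6 131.7] [394 129   8   7  43] 
t red [302.2 155.4] [299 147   7  18  86] 
t red [536.6 199.8] [ 522  171   29   59 1268] 
t red [604.9 176.9] [598 175  14   5  15] 
t red [237.3 279.2] [233 263  10  33 
[... 260 characters left out ...]
5 0.0606 0.056 ]
s brass [295.2 245.6] [286 241  19  12 126] [0.4979 0.0685 0.056 ]
s brass [347.8 254.6] [338 250  20  10 131] [ 0.6099 -0.0168  0.056 ]
s brass [324.5 258.6] [315 254  20  13 134] [ 0.548  -0.0075  0.056 ]
s brass [301.1 262.8] [292 258  20  13 137] [0.4874 0.0011 0.056 ]
s brass [441.1 276.4] [431 267  21  20 327] [ 0.7851 -0.1766  0.056 ]
s brass [436.8 298.7] [430 294  16   8  63] [ 0.7319 -0.2337  0.056 ]
s blue [379.5 368.7] [ 323  324  127   76 5364] 
[[317.50003 358.50003]
 [363.50003 312.50003]
 [449.50003 398.50003]
 [403.50003 444.50003]]
s red [358.9 200.3] [351 198  17   6  69] 
s red [218.4 222.7] [202 217  34  12 232] 
s red [444.5 261.7] [441 258   8   9  57]
```

View pics/crop1.png

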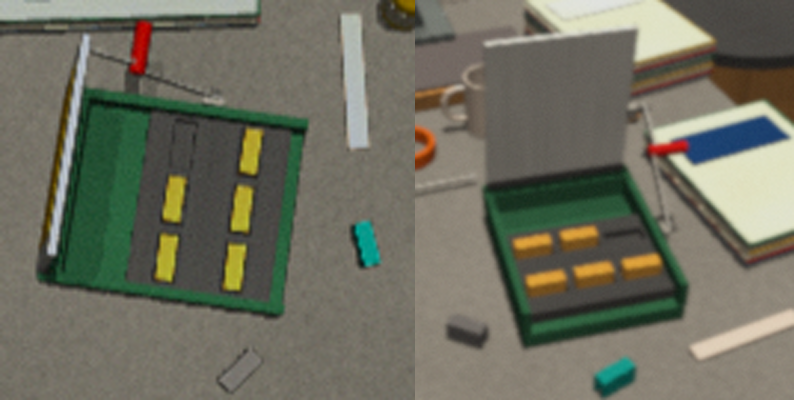

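The crop confirms 5 yellow clips in the cavities, with the cavity at x=+60, y=0 empty. The grey and turquoise blocks are outside on the bench. The knee bar is red and the stay foot is at about (327,173).

```bash
cat >> h.py <<'E'
def tray(d):
    hsv=cv2.cvtColor(d['image'],cv2.COLOR_RGB2HSV);m=cv2.inRange(hsv,(108,150,40),(125,255,255))
    n,l,st,c=cv2.connectedComponentsWithStats(m)
    i=max((i for i in range(1,n) if c[i][0]>380),key=lambda i:st[i,4])
    p=np.argwhere(l==i)[:,::-1].astype(np.float32)
    w=np.array([atz(d,u,v,.014)[:2] for u,v in p])
    r=cv2.minAreaRect((w*1000).astype(np.float32)); 
    (cx,cy),(a,b),ang=r
    if a>b: a,b,ang=b,a,ang-90
    ang=(ang+90)%180-90
    return np.array([cx,cy])/1000,ang,(a,b)
E
python3 - <<'E'
from h import *
d=dict(np.load('pics/top0.npz'));s=dict(np.load('pics/side0.npz'))
P=np.array([[.607,-.0139],[.5581,.065],[.5477,-.0039],[.4983,.0729],[.4885,.0041]])
Q=np.array([[60,-70],[0,0],[0,-70],[-60,0],[-60,-70]])/1e3
from scipy.optimize import least_squares
f=lambda p:(np.c_[Q@[np.cos(p[2]),-np.sin(p[2])],Q@[np.sin(p[2]),np.cos(p[2])]][:, :]+p[:2]-P).ravel()
r=least_squares(f,[.55,.06,-.15]);print(r.x,np.degrees(r.x[2]),(r.fun*1e3).round(1))
print('tray',tray(d))
print('knee',tri(d,(302.2,155.4),s,(358.9,200.3)))
c,sn=np.cos(r.x[2]),np.sin(r.x[2])
k=tri(d,(302.2,155.4),s,(358.9,200.3))[0][:2]-r.x[:2];print('knee in case',c*k[0]+sn*k[1],-sn*k[0]+c*k[1])
f=atz(d,327.5,173,.06);k=f[:2]-r.x[:2];print('foot',f,c*k[0]+sn*k[1],-sn*k[0]+c*k[1])
W=lambda x,y,z:np.array([r.x[0]+c*x-sn*y,r.x[1]+sn*x+c*y,z])
for q in Q: print(q,W(*q,.056).round(4))
# check case corners in top
for x,y in((-.1,-.125),(.1,-.125),(.1,.125),(-.1,.125)): print(np.round(proj(d,W(x,y,.06 if abs(y)>.2 else .058)),1))
E
```

```text
[ 0.55790757  0.06464512 -0.14612572] -8.372386814619523 [ 0.1  0.6 -0.2 -0.4  0.  -0.7  0.2  0.5 -0.1  0. ]
tray (array([ 0.53209619, -0.33906082]), 10.875682830810547, (148.67300415039062, 241.99142456054688))
knee (array([0.69697217, 0.0972545 , 0.12978775]), np.float64(0.0011423610045574644))
knee in case 0.13283440004513722 0.052510526116962254
foot [0.66087516 0.0216097  0.06      ] 0.10813645024098845 -0.027584043776427147
[ 0.06 -0.07] [ 0.6071 -0.0133  0.056 ]
[0. 0.] [0.5579 0.0646 0.056 ]
[ 0.   -0.07] [ 0.5477 -0.0046  0.056 ]
[-0.06  0.  ] [0.4985 0.0734 0.056 ]
[-0.06 -0.07] [0.4884 0.0041 0.056 ]
[350.3 245.6]
[358.7 180.2]
[277.7 168.7]
[267.  233.5]
```

Emit:
drive_tool(steps=[[110,0,0,0.04,0,0,0.05],[110,0,0,0.08,0,0,0.1],[110,0,-0.03,0.11,0,0,0.15],[110,0.015,-0.065,0.11,0,0,0.2],[110,0.03,-0.1,0.11,0,0,0.248],[110,0.045,-0.135,0.11,0,0,0.248],[110,0.06,-0.17,0.11,0,0,0.248],[110,0.075,-0.205,0.11,0,0,0.248],[110,0.09,-0.24,0.11,0,0,0.248],[110,0.105,-0.275,0.11,0,0,0.248]], squeeze=60)

```text
t: 0.93
eef_pos: [0.3551, 0.3228, 0.3407]
orientation: [-3.141, -0.001, 2.995]
ft_force: [1.4, -0.5, 0.2]
gripper_width: 0.567
gripper_force: 0.0
```

Emit:
drive_tool(steps=[[110,0.015,-0.035,0,0,0,0],[110,0.03,-0.07,0,0,0,0],[110,0.045,-0.105,0,0,0,0],[110,0.06,-0.14,0,0,0,0],[110,0.075,-0.175,0,0,0,0],[110,0.09,-0.21,0,0,0,0],[110,0.105,-0.245,-0.02,0,0,0],[110,0.12,-0.28,-0.04,0,0,0],[110,0.134,-0.31,-0.06,0,0,0],[110,0.134,-0.32,-0.09,0,0,0]])

```text
t: 1.77
eef_pos: [0.4924, -0.0017, 0.2526]
orientation: [-3.141, 0.007, 2.986]
ft_force: [0.2, 0.7, 0.9]
gripper_width: 0.568
gripper_force: 0.0
```

```bash
cat >> h.py <<'E'
def wrist(fn,lo=(18,110,90),hi=(32,255,255),z=.056,amin=60):
    s=get_state(); d=shot('wrist',fn);K=d['K'];out=[]
    hsv=cv2.cvtColor(d['image'],cv2.COLOR_RGB2HSV)
    n,l,st,c=cv2.connectedComponentsWithStats(cv2.inRange(hsv,lo,hi))
    for i in range(1,n):
        if st[i,4]>amin: out.append((c[i].round(1),st[i,4],wpt(d,s,*c[i],z).round(4)))
    return s,d,out
def wray(d,s,u,v):
    K=d['K'];x=(u-K[0,2])/K[0,0];y=(v-K[1,2])/K[1,1];th=np.hypot(x,y)+1e-9
    c=np.array([np.sin(th)*x/th,-np.sin(th)*y/th,-np.cos(th)])
    T=d['T_tool_cam'];Rt=R.from_euler('xyz',s['orientation']).as_matrix()
    return s['eef_pos']+Rt@T[:3,3],Rt@T[:3,:3]@c
def wpt(d,s,u,v,z):
    o,r=wray(d,s,u,v);return o+r*(z-o[2])/r[2]
E
python3 - <<'E'
from h import *
s,d,o=wrist('w1.png')
print(s['eef_pos'],s['orientation'])
for x in o: print(*x)
E
```

```text
[ 0.49235953 -0.00168397  0.2525824 ] [-3.14064852  0.00730394  2.98630061]
[619.5 119. ] 279 [0.4592 0.5025 0.056 ]
[319.2 173.4] 667 [0.4879 0.0035 0.056 ]
[379.  172.7] 750 [0.4972 0.0703 0.056 ]
[320.1 223.5] 654 [ 0.5463 -0.0044  0.056 ]
[378.1 221.2] 655 [0.5545 0.0633 0.056 ]
[319.5 269.3] 567 [ 0.6056 -0.0142  0.056 ]
```

View pics/w1.png

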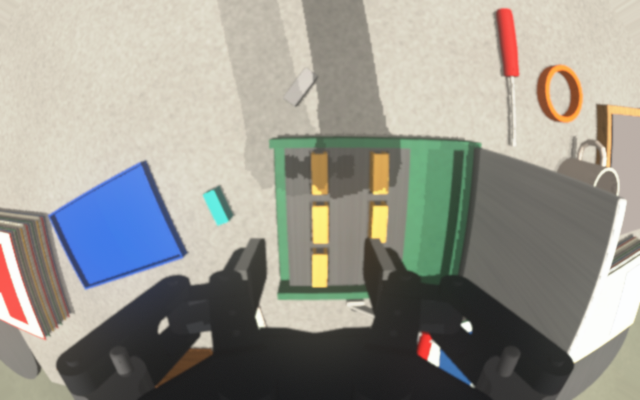

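The wrist view matches the top-view fit within 2 mm: clips at (319,173), (320,223), (319,269), (379,173) and (378,221). I'll descend on the first one.

Emit:
drive_tool(steps=[[110,0,-0.001,-0.04,0,0,0],[110,0,-0.001,-0.08,0,0,0],[110,0,-0.001,-0.12,0,0,0],[110,0,-0.001,-0.15,0,0,0],[110,0,-0.001,-0.17,0,0,0],[110,0,-0.001,-0.185,0,0,0],[110,0,-0.001,-0.195,0,0,0],[110,0,-0.001,-0.203,0,0,0],[110,0,-0.001,-0.206,0,0,0],[110,0,-0.001,-0.206,0,0,0]])

```text
t: 2.65
eef_pos: [0.489, 0.0043, 0.0452]
orientation: [3.142, -0.0, 2.995]
ft_force: [0.4, 0.2, -0.1]
gripper_width: 0.572
gripper_force: 0.0
```

Emit:
drive_tool(steps=[[180,0,0,0,0,0,0],[210,0,0,0,0,0,0],[230,0,0,0,0,0,0],[255,0,0,0,0,0,0],[255,0,0,0,0,0,0],[255,0,0,0,0,0,0],[255,0,0,0,0,0,0]])

```text
t: 3.23
eef_pos: [0.4901, 0.0042, 0.0465]
orientation: [3.14, 0.002, 2.995]
ft_force: [-0.5, 0.3, 7.1]
gripper_width: 0.187
gripper_force: 60.4
```

Emit:
drive_tool(steps=[[255,0,0,0.02,0,0,0],[255,0,0,0.045,0,0,0],[255,0,0,0.07,0,0,0],[255,0,-0.035,0.075,0,0,0],[255,0.003,-0.075,0.075,0,0,0.05],[255,0.006,-0.115,0.075,0,0,0.1],[255,0.01,-0.155,0.075,0,0,0.15],[255,0.014,-0.195,0.075,0,0,0.2],[255,0.018,-0.235,0.075,0,0,0.25],[255,0.018,-0.25,0.075,0,0,0.337]], squeeze=80)

```text
t: 4.07
eef_pos: [0.5063, -0.2538, 0.1212]
orientation: [-3.135, 0.001, -2.955]
ft_force: [-0.2, -0.7, 0.6]
gripper_width: 0.178
gripper_force: 81.2
```

```bash
python3 - <<'E'
from h import *
s,d,o=wrist('w2.png',z=.03)
print(s['eef_pos'],s['orientation'],s['gripper_width'])
for x in o: print(*x)
d=shot('top','t2.png');print(tray(d))
E
```

```text
[ 0.50632929 -0.25378019  0.12117997] [-3.13541869e+00  8.19357339e-04 -2.95544836e+00] 0.17768623508803597
[ 61.8 215.3] 379 [ 0.5675 -0.5118  0.03  ]
[ 36.  223.7] 358 [ 0.5884 -0.5619  0.03  ]
[601.8 254.1] 729 [0.5041 0.0998 0.03  ]
[319.9 284.3] 540 [ 0.5759 -0.237   0.03  ]
[545.3 290.6] 989 [0.5569 0.0155 0.03  ]
[577.7 300.4] 732 [0.5685 0.0907 0.03  ]
[525.1 323.3] 208 [0.6011 0.0084 0.03  ]
(array([ 0.52154999, -0.29003857]), -79.16966724395752, (141.77999877929688, 148.9669952392578))
```

View pics/w2.png

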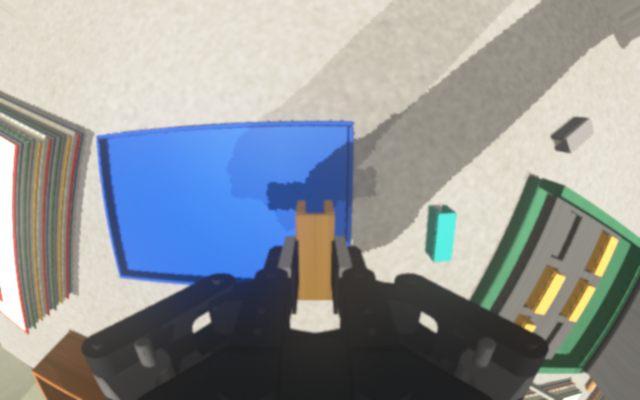

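The wrist view shows the clip held square at (315,250). The tray's near-side corners are at (99,136), (353,122) and (121,277).

```bash
python3 - <<'E'
from h import *
d=dict(np.load('pics/w2.npz'));s=dict(eef_pos=np.array([.50633,-.25378,.12118]),orientation=[-3.13542,.00082,-2.95545])
for p in((99,136),(353,122),(121,277)): print(wpt(d,s,*p,.018).round(3))
c,n=np.cos(.19),np.sin(.19)
for x,y in((-75,-120),(-75,120),(75,-120)):print(.532+(c*x-n*y)/1e3,-.339+(n*x+c*y)/1e3)
print(get_state()['eef_pos'])
E
```

```text
[ 0.482 -0.467  0.018]
[ 0.437 -0.237  0.018]
[ 0.627 -0.441  0.018]
0.4810127497633848 -0.47100492533731003
0.4356866149690247 -0.2353239089091651
0.6283133850309753 -0.44267609109083494
[ 0.50566486 -0.25178195  0.1208643 ]
```

Emit:
drive_tool(steps=[[255,0.001,-0.04,0,0,0,0],[255,0.002,-0.08,0,0,0,0],[255,0.003,-0.12,0,0,0,0],[255,0.004,-0.155,0,0,0,0],[255,0.004,-0.168,-0.02,0,0,0],[255,0.004,-0.168,-0.05,0,0,0],[255,0.004,-0.168,-0.075,0,0,0],[255,0.004,-0.168,-0.09,0,0,0],[255,0.004,-0.168,-0.096,0,0,0],[255,0.004,-0.168,-0.098,0,0,0]])

```text
t: 5.0
eef_pos: [0.5109, -0.4118, 0.0212]
orientation: [3.139, -0.001, -2.95]
ft_force: [0.3, 0.7, -0.1]
gripper_width: 0.177
gripper_force: 81.2
```

Emit:
drive_tool(steps=[[255,0,0,-0.001,0,0,0],[255,0,0,-0.0015,0,0,0],[220,0,0,-0.0015,0,0,0],[190,0,0,-0.0015,0,0,0],[160,0,0,-0.0015,0,0,0],[140,0,0,0,0,0,0],[140,0,0,0,0,0,0],[140,0,0,0.02,0,0,0],[140,0,0,0.05,0,0,0],[140,0,0,0.085,0,0,0]])

```text
t: 5.83
eef_pos: [0.5094, -0.4126, 0.106]
orientation: [3.138, -0.004, -2.951]
ft_force: [0.7, -1.5, 0.4]
gripper_width: 0.451
gripper_force: 0.0
```

Emit:
drive_tool(steps=[[120,0.003,0.04,0,0,0,0],[120,0.006,0.08,0,0,0,-0.05],[120,0.01,0.12,0,0,0,-0.1],[120,0.014,0.16,0,0,0,-0.15],[120,0.018,0.2,0,0,0,-0.2],[120,0.022,0.24,0,0,0,-0.25],[120,0.026,0.28,0,0,0,-0.3],[120,0.03,0.32,0,0,0,-0.337],[120,0.034,0.36,0,0,0,-0.337],[120,0.036,0.4,0,0,0,-0.337]])

```text
t: 6.67
eef_pos: [0.5474, -0.012, 0.1078]
orientation: [3.141, 0.001, 2.995]
ft_force: [1.4, -0.3, -1.0]
gripper_width: 0.53
gripper_force: 0.0
```

```bash
python3 - <<'E'
from h import *
s,d,o=wrist('w3.png')
print(s['t'],s['eef_pos'],s['orientation'],s['gripper_width'])
for x in o: print(*x)
d=shot('top','t3.png');print(tray(d))
E
```

```text
6.6667 [ 0.54741447 -0.01202799  0.10780837] [3.14115816e+00 1.39377100e-03 2.99453040e+00] 0.5296308801765862
[628.4  43.2] 278 [0.4212 0.3157 0.056 ]
[426.6 131.7] 2301 [0.4983 0.0684 0.056 ]
[326.3 216.6] 1823 [ 0.5455 -0.0044  0.056 ]
[421.8 215.5] 2178 [0.5548 0.0609 0.056 ]
[324.2 293.6] 1504 [ 0.6042 -0.0139  0.056 ]
(array([ 0.53160455, -0.33915527]), 10.875682830810547, (147.84036254882812, 241.99142456054688))
```

View pics/t3.png

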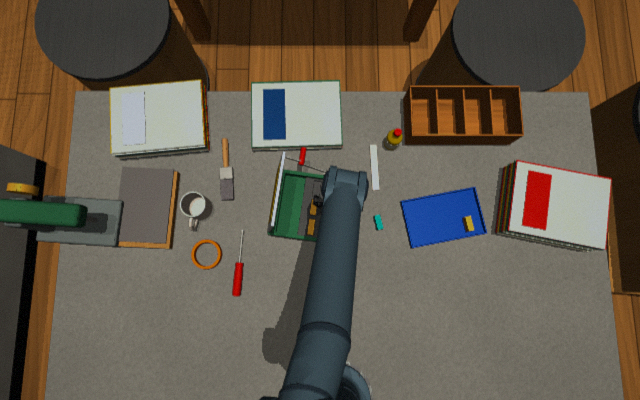

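The first clip lies in the tray at (468,224) and the tray has not moved. Next is the clip at (0,-70).

Emit:
drive_tool(steps=[[120,0,0.01,0,0,0,0],[120,0,0.01,-0.025,0,0,0],[120,0,0.01,-0.045,0,0,0],[120,0,0.01,-0.057,0,0,0],[120,0,0.01,-0.06,0,0,0],[180,0,0.01,-0.06,0,0,0],[220,0,0.01,-0.06,0,0,0],[255,0,0.01,-0.06,0,0,0],[255,0,0.01,-0.06,0,0,0],[255,0,0.01,-0.06,0,0,0]])

```text
t: 7.6
eef_pos: [0.5481, -0.0043, 0.0484]
orientation: [3.141, 0.002, 2.995]
ft_force: [-1.1, 0.3, 2.0]
gripper_width: 0.179
gripper_force: 78.8
```

Emit:
drive_tool(steps=[[255,0,0,0,0,0,0],[255,0,0,0.025,0,0,0],[255,0,0,0.055,0,0,0],[255,0,-0.025,0.075,0,0,0],[255,0,-0.065,0.075,0,0,0.05],[255,0,-0.105,0.075,0,0,0.1],[255,0,-0.145,0.075,0,0,0.15],[255,0.006,-0.185,0.075,0,0,0.2],[255,0.012,-0.225,0.075,0,0,0.26],[255,0.02,-0.26,0.075,0,0,0.337]])

```text
t: 8.43
eef_pos: [0.5661, -0.2668, 0.1224]
orientation: [-3.141, -0.0, -2.95]
ft_force: [0.9, 0.4, -0.2]
gripper_width: 0.175
gripper_force: 82.4
```

Emit:
drive_tool(steps=[[255,0.003,-0.035,0,0,0,0],[255,0.006,-0.075,0,0,0,0],[255,0.009,-0.11,0,0,0,0],[255,0.0125,-0.137,0,0,0,0],[255,0.0125,-0.137,-0.025,0,0,0],[255,0.0125,-0.137,-0.055,0,0,0],[255,0.0125,-0.137,-0.08,0,0,0],[255,0.0125,-0.137,-0.093,0,0,0],[255,0.0125,-0.137,-0.098,0,0,0],[255,0.0125,-0.137,-0.099,0,0,0]])

```text
t: 9.27
eef_pos: [0.5788, -0.4002, 0.023]
orientation: [3.139, -0.002, -2.951]
ft_force: [0.4, 0.6, 0.3]
gripper_width: 0.174
gripper_force: 82.5
```

Emit:
drive_tool(steps=[[255,0,0,-0.0005,0,0,0],[220,0,0,-0.0005,0,0,0],[190,0,0,-0.0005,0,0,0],[160,0,0,-0.0005,0,0,0],[140,0,0,0,0,0,0],[140,0,0,0,0,0,0],[140,0,0,0.02,0,0,0],[140,0,0,0.05,0,0,0],[140,0,0,0.085,0,0,0],[140,0,0.03,0.09,0,0,0]])

```text
t: 10.1
eef_pos: [0.58, -0.3827, 0.1217]
orientation: [-3.125, 0.007, -2.961]
ft_force: [0.2, -2.6, 2.2]
gripper_width: 0.452
gripper_force: 0.0
```

Emit:
drive_tool(steps=[[120,0.003,0.035,0,0,0,-0.04],[120,0.006,0.075,0,0,0,-0.08],[120,0.009,0.115,0,0,0,-0.12],[120,0.012,0.155,0,0,0,-0.17],[120,0.014,0.195,0,0,0,-0.22],[120,0.016,0.235,0,0,0,-0.27],[120,0.018,0.275,0,0,0,-0.32],[120,0.02,0.315,0,0,0,-0.337],[120,0.024,0.345,0,0,0,-0.337],[120,0.025,0.357,0,0,0,-0.337]])

```text
t: 10.93
eef_pos: [0.6052, -0.0057, 0.1131]
orientation: [3.137, -0.0, 3.004]
ft_force: [0.3, 1.1, 0.4]
gripper_width: 0.526
gripper_force: 0.0
```

```bash
cat > chk.py <<'E'
from h import *
n=sys.argv[1]
s,d,o=wrist(f'w{n}.png')
print(s['t'],s['eef_pos'],s['orientation'][2],s['gripper_width'])
for x in o: print(*x)
d=shot('top',f't{n}.png');c,a,wh=tray(d);print('tray',c,a,wh)
hsv=cv2.cvtColor(d['image'],cv2.COLOR_RGB2HSV)
k,l,st,cc=cv2.connectedComponentsWithStats(cv2.inRange(hsv,(15,110,90),(34,255,255)))
for i in range(1,k):
    if st[i,4]>30 and 300<cc[i][0]<500 and 145<cc[i][1]<270:
        w=atz(d,*cc[i],.03)[:2]-c;t=np.radians(a);print('clip px',cc[i].round(1),st[i],'in tray',np.round([w[0]*np.cos(t)+w[1]*np.sin(t),-w[0]*np.sin(t)+w[1]*np.cos(t)],3))
E
python3 chk.py 4
```

```text
10.9333 [ 0.60521967 -0.00572155  0.11311209] 3.00394973207625 0.5264554143474672
[405.9  50.9] 2205 [0.5004 0.0691 0.056 ]
[405.7 137. ] 2282 [0.5579 0.0614 0.056 ]
[302.9 220.8] 1740 [ 0.6056 -0.0142  0.056 ]
[  3.1 236.6] 94 [ 0.5853 -0.35    0.056 ]
[194.8 355.4] 94 [ 0.7223 -0.1329  0.056 ]
tray [ 0.53163293 -0.3391832 ] 10.83033275604248 (147.62892150878906, 242.1076202392578)
clip px [463.3 201.1] [460 194   8  15  80] in tray [ 0.034 -0.068]
clip px [312.8 206.2] [310 199   7  16  68] in tray [0.107 0.393]
clip px [469.2 223.1] [465 216   9  15  79] in tray [-0.035 -0.069]
```

Two clips are in place exactly as planned. I take the third, at (60,-70).

Emit:
drive_tool(steps=[[120,0,0,0,0,0,0],[120,0,0,-0.025,0,0,0],[120,0,0,-0.05,0,0,0],[120,0,0,-0.063,0,0,0],[120,0,0,-0.066,0,0,0],[180,0,0,-0.066,0,0,0],[220,0,0,-0.066,0,0,0],[255,0,0,-0.066,0,0,0],[255,0,0,-0.066,0,0,0],[255,0,0,-0.066,0,0,0]])

```text
t: 11.87
eef_pos: [0.6057, -0.0144, 0.0487]
orientation: [3.141, 0.003, 2.995]
ft_force: [0.2, -0.8, 1.9]
gripper_width: 0.179
gripper_force: 78.8
```

Emit:
drive_tool(steps=[[255,0,0,0,0,0,0],[255,0,0,0.025,0,0,0],[255,0,0,0.055,0,0,0],[255,0,-0.025,0.075,0,0,0],[255,-0.005,-0.065,0.075,0,0,0.05],[255,-0.015,-0.105,0.075,0,0,0.1],[255,-0.03,-0.14,0.075,0,0,0.15],[255,-0.05,-0.175,0.075,0,0,0.2],[255,-0.075,-0.205,0.075,0,0,0.26],[255,-0.09,-0.23,0.075,0,0,0.337]])

```text
t: 12.7
eef_pos: [0.5111, -0.247, 0.1223]
orientation: [-3.141, -0.002, -2.952]
ft_force: [0.4, -1.2, -0.5]
gripper_width: 0.18
gripper_force: 79.8
```

Emit:
drive_tool(steps=[[255,-0.006,-0.035,0,0,0,0],[255,-0.012,-0.07,0,0,0,0],[255,-0.017,-0.1015,0,0,0,0],[255,-0.017,-0.1015,0,0,0,0],[255,-0.017,-0.1015,-0.025,0,0,0],[255,-0.017,-0.1015,-0.055,0,0,0],[255,-0.017,-0.1015,-0.08,0,0,0],[255,-0.017,-0.1015,-0.093,0,0,0],[255,-0.017,-0.1015,-0.098,0,0,0],[255,-0.017,-0.1015,-0.099,0,0,0]])

```text
t: 13.53
eef_pos: [0.4969, -0.3448, 0.0231]
orientation: [3.14, -0.001, -2.951]
ft_force: [0.2, -0.5, 0.4]
gripper_width: 0.177
gripper_force: 79.8
```

Emit:
drive_tool(steps=[[255,0,0,-0.0005,0,0,0],[220,0,0,-0.0005,0,0,0],[190,0,0,-0.0005,0,0,0],[160,0,0,-0.0005,0,0,0],[140,0,0,0,0,0,0],[140,0,0,0,0,0,0],[140,0,0,0.02,0,0,0],[140,0,0,0.05,0,0,0],[140,0,0,0.085,0,0,0],[140,0,0.03,0.09,0,0,0]])

```text
t: 14.37
eef_pos: [0.4994, -0.3259, 0.1206]
orientation: [-3.127, 0.008, -2.961]
ft_force: [1.8, -2.1, 1.6]
gripper_width: 0.45
gripper_force: 0.0
```

Emit:
drive_tool(steps=[[120,0,0.035,0,0,0,-0.04],[120,0,0.075,0,0,0,-0.08],[120,0,0.115,0,0,0,-0.12],[120,0,0.155,0,0,0,-0.17],[120,0,0.195,0,0,0,-0.22],[120,0,0.235,0,0,0,-0.27],[120,0,0.275,0,0,0,-0.32],[120,0,0.315,0,0,0,-0.337],[120,0.0015,0.355,0,0,0,-0.337],[120,0.0015,0.3875,0,0,0,-0.337]])

```text
t: 15.2
eef_pos: [0.4989, 0.0757, 0.1136]
orientation: [3.14, 0.001, 2.997]
ft_force: [-0.5, 0.4, -0.3]
gripper_width: 0.532
gripper_force: 0.0
```

```bash
python3 chk.py 5
```

```text
15.2 [0.49889394 0.07566153 0.11364507] 2.997206290144524 0.5321510987592472
[597.3  89.8] 685 [0.4218 0.341  0.056 ]
[309.8 215.3] 1733 [0.4962 0.0723 0.056 ]
[  2.9 256.5] 70 [ 0.5001 -0.2898  0.056 ]
[311.9 290.2] 1382 [0.5549 0.065  0.056 ]
tray [ 0.53431122 -0.36750418] 10.67365837097168 (147.9594268798828, 242.79177856445312)
clip px [472.3 200. ] [468 193   9  15  80] in tray [ 0.035 -0.068]
clip px [478.2 222.3] [474 215   9  15  80] in tray [-0.035 -0.068]
clip px [446.6 226.4] [443 220   8  14  79] in tray [-0.03  0.03]
```

The tray was knocked about 28 mm in -y before the third clip was placed, so that clip sits at tray (-30, 30), still clear of the others. I re-plan the last two slots from the new tray pose.

Emit:
drive_tool(steps=[[120,0,0,0,0,0,0],[120,0,0,-0.025,0,0,0],[120,0,0,-0.05,0,0,0],[120,0,0,-0.063,0,0,0],[120,0,0,-0.066,0,0,0],[180,0,0,-0.066,0,0,0],[220,0,0,-0.066,0,0,0],[255,0,0,-0.066,0,0,0],[255,0,0,-0.066,0,0,0],[255,0,0,-0.066,0,0,0]])

```text
t: 16.13
eef_pos: [0.5002, 0.0719, 0.0484]
orientation: [3.141, 0.002, 2.995]
ft_force: [0.3, -0.8, 2.8]
gripper_width: 0.179
gripper_force: 78.6
```

Emit:
drive_tool(steps=[[255,0,0,0,0,0,0],[255,0,0,0.025,0,0,0],[255,0,0,0.055,0,0,0],[255,0,-0.02,0.085,0,0,0],[255,0,-0.06,0.085,0,0,0.05],[255,0,-0.1,0.085,0,0,0.1],[255,0.005,-0.14,0.085,0,0,0.15],[255,0.015,-0.18,0.085,0,0,0.2],[255,0.03,-0.215,0.085,0,0,0.26],[255,0.045,-0.25,0.085,0,0,0.337]])

```text
t: 16.97
eef_pos: [0.5438, -0.1794, 0.1323]
orientation: [3.141, 0.0, -2.949]
ft_force: [0.9, 2.2, 0.9]
gripper_width: 0.177
gripper_force: 80.0
```

Emit:
drive_tool(steps=[[255,0.005,-0.04,0,0,0,0],[255,0.01,-0.08,0,0,0,0],[255,0.016,-0.12,0,0,0,0],[255,0.022,-0.16,0,0,0,0],[255,0.024,-0.178,-0.02,0,0,0],[255,0.024,-0.178,-0.055,0,0,0],[255,0.024,-0.178,-0.085,0,0,0],[255,0.024,-0.178,-0.103,0,0,0],[255,0.024,-0.178,-0.108,0,0,0],[255,0.024,-0.178,-0.109,0,0,0]])

```text
t: 17.8
eef_pos: [0.567, -0.3547, 0.0223]
orientation: [3.138, -0.002, -2.951]
ft_force: [0.2, -0.1, -0.4]
gripper_width: 0.177
gripper_force: 82.1
```

Emit:
drive_tool(steps=[[255,0,0,-0.0005,0,0,0],[220,0,0,-0.0005,0,0,0],[190,0,0,-0.0005,0,0,0],[160,0,0,-0.0005,0,0,0],[140,0,0,0,0,0,0],[140,0,0,0,0,0,0],[140,0,0,0.02,0,0,0],[140,0,0,0.05,0,0,0],[140,0,0,0.085,0,0,0],[140,0,0.03,0.09,0,0,0]])

```text
t: 18.63
eef_pos: [0.5691, -0.3374, 0.1214]
orientation: [-3.126, 0.008, -2.961]
ft_force: [1.2, -3.0, 2.0]
gripper_width: 0.452
gripper_force: 0.0
```

Emit:
drive_tool(steps=[[120,-0.001,0.035,0,0,0,-0.04],[120,-0.002,0.075,0,0,0,-0.08],[120,-0.003,0.115,0,0,0,-0.12],[120,-0.004,0.155,0,0,0,-0.17],[120,-0.005,0.195,0,0,0,-0.22],[120,-0.006,0.235,0,0,0,-0.27],[120,-0.007,0.275,0,0,0,-0.32],[120,-0.008,0.315,0,0,0,-0.337],[120,-0.0095,0.353,0,0,0,-0.337],[120,-0.0105,0.39,0,0,0,-0.337]])

```text
t: 19.47
eef_pos: [0.5572, 0.0664, 0.1136]
orientation: [3.141, 0.0, 2.995]
ft_force: [0.6, -0.2, 0.4]
gripper_width: 0.525
gripper_force: 0.0
```

```bash
python3 chk.py 6
```

```text
19.4667 [0.55717282 0.06638099 0.11363509] 2.9954373416062143 0.5252104837268232
[594.1  32.1] 585 [0.4263 0.3394 0.056 ]
[313.1 217.2] 1696 [0.5561 0.065  0.056 ]
tray [ 0.53422223 -0.36752319] 10.725292205810547 (147.99154663085938, 242.71588134765625)
clip px [472.3 200. ] [468 193   9  15  80] in tray [ 0.035 -0.068]
clip px [449.6 205.1] [446 198   8  15  78] in tray [0.033 0.005]
clip px [478.2 222.3] [474 215   9  15  79] in tray [-0.035 -0.068]
clip px [446.6 226.4] [443 220   8  14  79] in tray [-0.029  0.03 ]
```

Emit:
drive_tool(steps=[[120,0,0,0,0,0,0],[120,0,0,-0.025,0,0,0],[120,0,0,-0.05,0,0,0],[120,0,0,-0.063,0,0,0],[120,0,0,-0.066,0,0,0],[180,0,0,-0.066,0,0,0],[220,0,0,-0.066,0,0,0],[255,0,0,-0.066,0,0,0],[255,0,0,-0.066,0,0,0],[255,0,0,-0.066,0,0,0]])

```text
t: 20.4
eef_pos: [0.5588, 0.0638, 0.0486]
orientation: [3.141, 0.003, 2.995]
ft_force: [-0.0, -0.9, 4.2]
gripper_width: 0.178
gripper_force: 78.7
```

Emit:
drive_tool(steps=[[255,0,0,0,0,0,0],[255,0,0,0.025,0,0,0],[255,0,0,0.055,0,0,0],[255,0,-0.02,0.085,0,0,0],[255,0,-0.06,0.085,0,0,0.05],[255,0,-0.1,0.085,0,0,0.1],[255,0,-0.14,0.085,0,0,0.15],[255,0,-0.18,0.085,0,0,0.2],[255,0,-0.21,0.085,0,0,0.26],[255,0,-0.23,0.085,0,0,0.337]])

```text
t: 21.23
eef_pos: [0.5564, -0.1708, 0.1328]
orientation: [-3.139, 0.0, -2.953]
ft_force: [-0.6, 0.2, 0.2]
gripper_width: 0.177
gripper_force: 79.7
```

Emit:
drive_tool(steps=[[255,0,-0.035,0,0,0,0],[255,0,-0.07,0,0,0,0],[255,-0.0015,-0.105,0,0,0,0],[255,-0.0015,-0.128,0,0,0,0],[255,-0.0015,-0.128,-0.02,0,0,0],[255,-0.0015,-0.128,-0.055,0,0,0],[255,-0.0015,-0.128,-0.085,0,0,0],[255,-0.0015,-0.128,-0.103,0,0,0],[255,-0.0015,-0.128,-0.108,0,0,0],[255,-0.0015,-0.128,-0.109,0,0,0]])

```text
t: 22.07
eef_pos: [0.5549, -0.2932, 0.0227]
orientation: [3.139, -0.002, -2.951]
ft_force: [-0.0, -0.1, 0.9]
gripper_width: 0.18
gripper_force: 79.8
```

Emit:
drive_tool(steps=[[255,0,0,-0.0005,0,0,0],[220,0,0,-0.0005,0,0,0],[190,0,0,-0.0005,0,0,0],[160,0,0,-0.0005,0,0,0],[140,0,0,0,0,0,0],[140,0,0,0,0,0,0],[140,0,0,0.02,0,0,0],[140,0,0,0.05,0,0,0],[140,0,0,0.085,0,0,0],[140,0,0,0.12,0,0,0]])

```text
t: 22.9
eef_pos: [0.5552, -0.2937, 0.1439]
orientation: [3.141, -0.002, -2.952]
ft_force: [-0.0, -0.8, 0.0]
gripper_width: 0.449
gripper_force: 0.0
```

Emit:
drive_tool(steps=[[255,0.01,0.02,0.03,0,0,-0.04],[255,0.025,0.055,0.045,0,0,-0.08],[255,0.04,0.09,0.06,0,0,-0.12],[255,0.055,0.125,0.077,0,0,-0.16],[255,0.07,0.16,0.077,0,0,-0.2],[255,0.085,0.195,0.077,0,0,-0.24],[255,0.1,0.23,0.077,0,0,-0.28],[255,0.115,0.26,0.077,0,0,-0.32],[255,0.13,0.28,0.077,0,0,-0.337],[255,0.146,0.294,0.077,0,0,-0.337]], squeeze=40)

```text
t: 23.73
eef_pos: [0.7026, 0.0054, 0.2198]
orientation: [3.139, -0.001, 3.0]
ft_force: [0.7, -0.4, -0.1]
gripper_width: 0.003
gripper_force: 0.0
```

Emit:
drive_tool(steps=[[255,0,0,0,0.1,-0.015,0],[255,0,0,0,0.2,-0.03,0],[255,0,0,0,0.3,-0.044,0],[255,0,0,0,0.346,-0.051,0],[255,0,0,0,0.346,-0.051,0]])

```text
t: 24.15
eef_pos: [0.7008, -0.0063, 0.2195]
orientation: [2.794, -0.002, 2.986]
ft_force: [0.8, -0.7, -0.3]
gripper_width: -0.002
gripper_force: 0.0
```

```bash
python3 - <<'E'
from h import *
s=get_state();print(s['eef_pos'],s['orientation'],s['joint_positions'].round(2))
t=shot('top','t7.png');c,a,wh=tray(t);print(c,a)
sd=shot('side','s7.png');s=get_state();w=shot('wrist','w7.png')
A=cv2.imread('pics/w7.png');B=cv2.imread('pics/s7.png')[120:400,230:460];C=cv2.imread('pics/t7.png')[170:260,380:500]
B=cv2.resize(B,(230*400//280,400));C=cv2.resize(C,(320,200))
cv2.imwrite('pics/c7.png',np.vstack([np.hstack([cv2.resize(A,(640,400))[:, :471],B]),np.hstack([C,np.zeros((200,480-0-0+471+B.shape[1]-800,3),np.uint8)])])[:, :800])
for nm,dd in(('t',t),('s',sd)):
    hsv=cv2.cvtColor(dd['image'],cv2.COLOR_RGB2HSV)
    n,l,st,cc=cv2.connectedComponentsWithStats(cv2.inRange(hsv,(0,180,90),(6,255,255)))
    for i in range(1,n):
        if st[i,4]>12 and 250<cc[i][0]<400: print(nm,cc[i],st[i])
E
```

```text
[ 0.70075329 -0.00630662  0.21950396] [ 2.79391109e+00 -1.50222337e-03  2.98633643e+00] [-0.33  0.55  0.61  1.53 -0.7   1.26  1.89]
[ 0.53392102 -0.36769147] 10.72529411315918
t [302.11627907 155.3255814 ] [299 147   7  18  86]
s [358.92307692 200.32307692] [351 198  17   6  65]
```

View pics/c7.png

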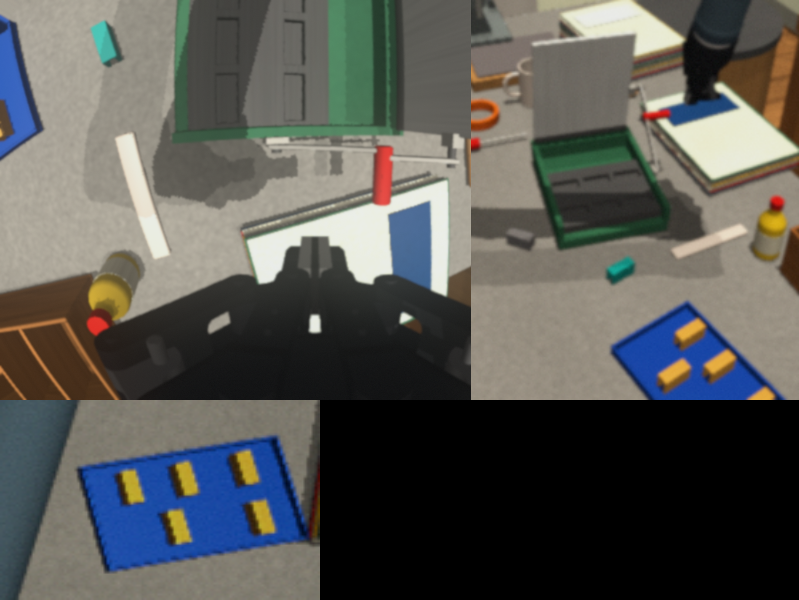

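The view shows the die empty, five separate clips flat in the tray, and the red bar in the wrist image from (385,148) to (381,204).

```bash
python3 - <<'E'
from h import *
d=dict(np.load('pics/w7.npz'));s=get_state();print(s['eef_pos'],s['orientation'])
def case(p): k=p[:2]-[.5579,.0646];c,n=np.cos(-.1461),np.sin(-.1461);return np.round([c*k[0]+n*k[1],-n*k[0]+c*k[1]],4)
for p in((385,148),(381,203),(383,176)): w=wpt(d,s,*p,.13);print(p,w.round(4),case(w))
E
```

```text
[0.70216834 0.00112373 0.22036877] [ 2.79185102e+00 -1.49616604e-04  2.99602558e+00]
(385, 148) [0.6738 0.103  0.13  ] [0.1091 0.0549]
(381, 203) [0.7218 0.0943 0.13  ] [0.1578 0.0533]
(383, 176) [0.6979 0.0985 0.13  ] [0.1335 0.0539]
```

Emit:
drive_tool(steps=[[255,0.002,0.03,0,0,0,0],[255,0.002,0.06,-0.02,0,0,0],[255,0.002,0.085,-0.045,0,0,0],[255,0.002,0.09,-0.06,0,0,0],[255,0.002,0.092,-0.068,0,0,0],[255,0.002,0.092,-0.072,0,0,0],[255,0.002,0.092,-0.072,0,0,0]])

```text
t: 24.88
eef_pos: [0.7037, 0.0909, 0.1474]
orientation: [2.794, -0.001, 2.994]
ft_force: [-0.2, -0.3, 0.1]
gripper_width: -0.0
gripper_force: 0.0
```

Emit:
drive_tool(steps=[[255,0,0.001,-0.003,0,0,0],[255,0,0.002,-0.006,0,0,0],[255,0,0.003,-0.009,0,0,0],[255,0,0.004,-0.012,0,0,0],[255,0,0.005,-0.015,0,0,0],[255,0,0.005,-0.015,0,0,0]])

```text
t: 25.38
eef_pos: [0.704, 0.0974, 0.133]
orientation: [2.791, -0.0, 2.995]
ft_force: [0.0, -0.1, -0.1]
gripper_width: 0.002
gripper_force: 0.1
```

Emit:
drive_tool(steps=[[255,0,0.001,-0.002,0,0,0],[255,0,0.002,-0.004,0,0,0],[255,0,0.003,-0.006,0,0,0],[255,0,0.004,-0.008,0,0,0],[255,0,0.004,-0.008,0,0,0]])

```text
t: 25.8
eef_pos: [0.704, 0.1015, 0.1249]
orientation: [2.792, -0.0, 2.995]
ft_force: [-0.5, -0.2, -0.8]
gripper_width: -0.004
gripper_force: 0.0
```

```bash
cat > red.py <<'E'
from h import *
s=get_state();print(s['t'],s['eef_pos'],s['ft_force'])
r=[]
for nm in('top','side'):
    dd=viewer.get_image(nm);hsv=cv2.cvtColor(dd['image'],cv2.COLOR_RGB2HSV)
    n,l,st,cc=cv2.connectedComponentsWithStats(cv2.inRange(hsv,(0,170,70),(7,255,255)))
    for i in range(1,n):
        if st[i,4]>6 and 270<cc[i][0]<400 and (nm=='side' or cc[i][1]<230) and not(nm=='top' and cc[i][0]>380): print(nm,cc[i].round(1),st[i]); r.append((dd,cc[i]))
if len(r)==2: print(tri(r[0][0],r[0][1],r[1][0],r[1][1]))
E
python3 red.py
```

```text
25.8 [0.70397487 0.10153406 0.12492705] [-0.53857572 -0.24177379 -0.77679226]
top [298.7 161.2] [296 156   6  10  34]
side [354.8 202.4] [350 200  12   5  38]
(array([0.68579944, 0.1064741 , 0.11899025]), np.float64(0.006064554417058501))
```

Emit:
drive_tool(steps=[[255,0,0.002,-0.003,0,0,0],[255,0,0.005,-0.006,0,0,0],[255,0,0.007,-0.009,0,0,0],[255,0,0.009,-0.012,0,0,0],[255,0,0.009,-0.012,0,0,0]])

```text
t: 26.32
eef_pos: [0.7049, 0.1089, 0.1132]
orientation: [2.793, 0.002, 2.993]
ft_force: [0.7, -2.4, 1.5]
gripper_width: -0.001
gripper_force: 1.2
```

```bash
python3 red.py; python3 - <<'E'
from h import *
a=shot('wrist','w8.png');b=shot('side','s8.png')
A=cv2.imread('pics/w8.png')[60:340,200:560];B=cv2.resize(cv2.imread('pics/s8.png')[130:290,270:410],(350,400))
cv2.imwrite('pics/c8.png',np.hstack([cv2.resize(A,(450,350)),cv2.resize(B,(306,350))]))
E
```

```text
26.3167 [0.70491825 0.10885372 0.11316241] [ 0.68591169 -2.43038383  1.46405492]
top [296.6 162. ] [294 158   6   8  32]
side [355.9 204.3] [349 202  17   5  51]
(array([0.68954892, 0.1119585 , 0.10710974]), np.float64(0.012191067493609636))
```

View pics/c8.png

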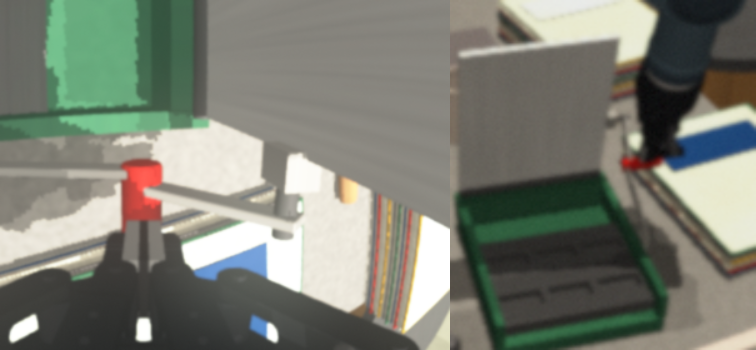

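The stay is broken: the red bar is under the fingertips and the links are bent downward. I retract and turn for the guard.

Emit:
drive_tool(steps=[[255,0,-0.008,0.02,0,0,0],[255,0,-0.018,0.05,0,0,0],[255,0,-0.03,0.085,-0.1,0.015,0],[255,0,-0.035,0.12,-0.2,0.03,0],[255,0,-0.035,0.155,-0.3,0.044,0],[255,0,-0.035,0.19,-0.346,0.051,0],[255,0,-0.035,0.225,-0.346,0.051,0],[255,0,-0.035,0.26,-0.346,0.051,0],[255,0,-0.035,0.265,-0.346,0.051,0]])

```text
t: 27.27
eef_pos: [0.7057, 0.0774, 0.3856]
orientation: [3.138, 0.008, 2.999]
ft_force: [0.3, -0.8, 2.2]
gripper_width: -0.001
gripper_force: 0.0
```

Emit:
drive_tool(steps=[[255,-0.01,0,0,0,0,-0.12],[255,-0.02,0.02,0,0,0,-0.24],[255,-0.03,0.04,0,0,0,-0.36],[255,-0.04,0.06,0,0,0,-0.48],[255,-0.05,0.08,0,0,0,-0.6],[255,-0.06,0.1,0,0,0,-0.72],[255,-0.075,0.12,0,0,0,-0.84],[255,-0.09,0.14,0,0,0,-0.96],[255,-0.105,0.15,0,0,0,-1.08],[255,-0.12,0.15,0,0,0,-1.2]])

```text
t: 28.1
eef_pos: [0.5808, 0.2314, 0.3761]
orientation: [-3.137, -0.002, 1.798]
ft_force: [-0.2, 1.3, 0.5]
gripper_width: 0.0
gripper_force: 0.0
```

```bash
python3 red.py; python3 - <<'E'
from h import *
s=get_state();print(s['eef_pos'],s['orientation'],s['joint_positions'].round(2))
b=shot('side','s9.png');t=shot('top','t9.png')
A=cv2.resize(cv2.imread('pics/s9.png')[120:300,250:400],(375,450));B=cv2.resize(cv2.imread('pics/t9.png')[130:260,250:370],(415,450))
cv2.imwrite('pics/c9.png',np.hstack([A,B]))
E
```

```text
28.1 [0.58082585 0.23142467 0.37614872] [-0.19921323  1.2920628   0.49108956]
top [297.5 156.5] [294 148   8  18  82]
side [357.3 203.8] [349 201  17   6  73]
(array([0.7002529 , 0.11153349, 0.1076824 ]), np.float64(0.000346850437319037))
[0.58059324 0.22832496 0.3766708 ] [-3.13641383e+00 -2.20712402e-03  1.80002304e+00] [-1.22  0.38  1.04  1.5  -0.33  1.45  0.06]
```

View pics/c9.png

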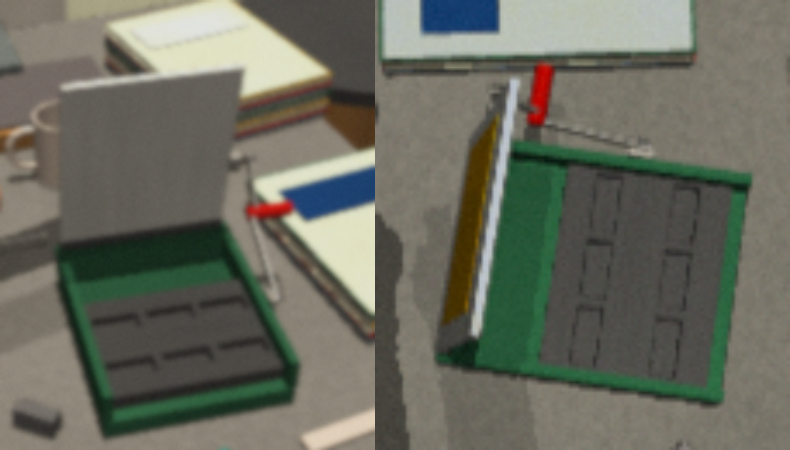

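The stay is folded and holding: the bar is now at z 0.108, and the guard is still up with its edge at side px (275,154)–(347,147). Next I work out the guard angle and the push arc.

```bash
python3 - <<'E'
from h import *
d=dict(np.load('pics/s9.npz'));s0=dict(np.load('pics/side0.npz'))
O=np.array([.5579,.0646,0]);a=-.1461;ex=np.array([np.cos(a),np.sin(a),0]);ey=np.array([-np.sin(a),np.cos(a),0])
for nm,pts in(('now',((274.8,154,-.095),(346.8,147.2,.095))),('start',((274,149.7,-.095),(342,144.5,.095)))):
  for u,v,x in pts:
    o,r=ray(d,u,v);t=(x-(o-O)@ex)/(r@ex);p=o+r*t-O;y,z=p@ey,p[2]
    print(nm,x,'y',y.round(4),'z',z.round(4),'ang if hinge .125:',np.degrees(np.arctan2(z-.06,.125-y)).round(1),'r',np.hypot(z-.06,.125-y).round(3))
W=lambda y:(O+ey*y)[:2].round(4)
for th in(78,74,70,60,50,40,30,20,10,5,2,0):
    t=np.radians(th);y=.125-.2*np.cos(t)+.008*np.sin(t)+.011;print(th,W(y),round(.06+.2*np.sin(t)+.008*np.cos(t),4))
E
```

```text
now -0.095 y 0.0432 z 0.3085 ang if hinge .125: 71.8 r 0.262
now 0.095 y 0.0711 z 0.2881 ang if hinge .125: 76.7 r 0.234
start -0.095 y 0.0518 z 0.3155 ang if hinge .125: 74.0 r 0.266
start 0.095 y 0.1095 z 0.2759 ang if hinge .125: 85.9 r 0.216
78 [0.5728 0.1658] 0.2573
74 [0.5708 0.1522] 0.2545
70 [0.5688 0.1389] 0.2507
60 [0.5641 0.1071] 0.2372
50 [0.5599 0.078 ] 0.2184
40 [0.5561 0.0527] 0.1947
30 [0.5531 0.0317] 0.1669
20 [0.5507 0.0159] 0.1359
10 [0.5492 0.0057] 0.1026
5 [0.5488 0.0027] 0.0854
2 [0.5486 0.0017] 0.075
0 [0.5486 0.0013] 0.068
```

Emit:
drive_tool(steps=[[255,0,0.003,-0.01,0,0,-0.1],[255,-0.002,0.003,-0.02,0,0,-0.2],[255,-0.004,0.003,-0.04,0,0,-0.3],[255,-0.006,0.003,-0.065,0,0,-0.371],[255,-0.007,0,-0.09,0,0,-0.371],[255,-0.007,-0.005,-0.11,0,0,-0.371],[255,-0.007,-0.015,-0.121,0,0,-0.371],[255,-0.007,-0.025,-0.121,0,0,-0.371],[255,-0.007,-0.03,-0.121,0,0,-0.371],[255,-0.007,-0.03,-0.121,0,0,-0.371]])

```text
t: 29.13
eef_pos: [0.5786, 0.1915, 0.2591]
orientation: [3.139, -0.001, 1.419]
ft_force: [0.4, -0.5, 0.3]
gripper_width: -0.003
gripper_force: 0.0
```

```bash
python3 - <<'E'
from h import *
s=get_state();print(s['eef_pos'],s['orientation'],s['joint_positions'].round(2),s['ft_force'])
shot('wrist','w10.png')
E
```

```text
[0.5785645  0.1914944  0.25907288] [ 3.13907413e+00 -6.18476713e-04  1.41918882e+00] [-1.22  0.46  1.09  1.71 -0.43  1.24 -0.18] [ 0.42669788 -0.45951792  0.34789152]
```

View pics/w10.png

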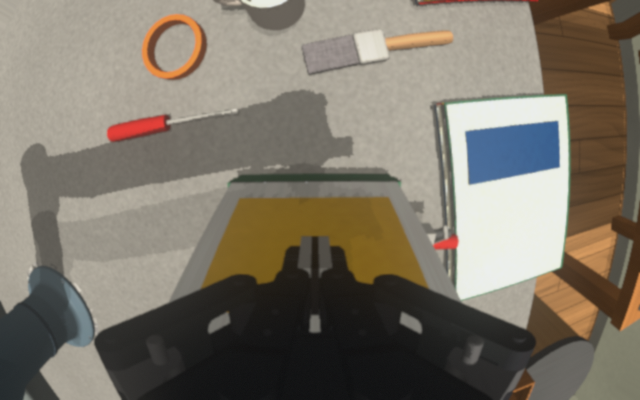

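The yellow panel is centred right in front of the fingertips at (316,240). I begin the gentle push along the arc.

Emit:
drive_tool(steps=[[255,-0.001,-0.008,0,0,0,0],[255,-0.002,-0.016,0,0,0,0],[255,-0.003,-0.023,0,0,0,0],[255,-0.004,-0.028,0,0,0,0],[255,-0.005,-0.033,-0.001,0,0,0],[255,-0.005,-0.038,-0.002,0,0,0],[255,-0.006,-0.043,-0.003,0,0,0],[255,-0.007,-0.05,-0.004,0,0,0],[255,-0.008,-0.056,-0.006,0,0,0]])

```text
t: 29.93
eef_pos: [0.5693, 0.1403, 0.2515]
orientation: [3.141, -0.002, 1.426]
ft_force: [-1.2, 3.6, 3.2]
gripper_width: -0.002
gripper_force: 1.9
```

Emit:
drive_tool(steps=[[255,-0.001,-0.008,-0.003,0,0,0],[255,-0.0025,-0.0165,-0.0065,0,0,0],[255,-0.004,-0.024,-0.01,0,0,0],[255,-0.005,-0.032,-0.014,0,0,0],[255,-0.006,-0.04,-0.018,0,0,0],[255,-0.007,-0.047,-0.0225,0,0,0],[255,-0.008,-0.054,-0.0275,0,0,0],[255,-0.009,-0.061,-0.0325,0,0,0]])

```text
t: 30.6
eef_pos: [0.56, 0.0765, 0.2183]
orientation: [3.141, 0.001, 1.423]
ft_force: [0.6, 0.6, 3.1]
gripper_width: -0.003
gripper_force: 1.6
```

Emit:
drive_tool(steps=[[255,-0.001,-0.0065,-0.0055,0,0,0],[255,-0.002,-0.013,-0.0115,0,0,0],[255,-0.003,-0.019,-0.0175,0,0,0],[255,-0.004,-0.025,-0.024,0,0,0],[255,-0.005,-0.031,-0.0305,0,0,0],[255,-0.0055,-0.0365,-0.037,0,0,0],[255,-0.006,-0.0415,-0.0445,0,0,0],[255,-0.007,-0.0465,-0.0515,0,0,0],[255,-0.0075,-0.051,-0.059,0,0,0],[255,-0.008,-0.055,-0.0665,0,0,0]])

```text
t: 31.43
eef_pos: [0.5516, 0.0221, 0.1514]
orientation: [-3.141, 0.001, 1.423]
ft_force: [0.3, -1.1, 3.1]
gripper_width: -0.003
gripper_force: 1.4
```

Emit:
drive_tool(steps=[[255,-0.0005,-0.003,-0.006,0,0,0],[255,-0.001,-0.005,-0.012,0,0,0],[255,-0.001,-0.0075,-0.018,0,0,0],[255,-0.0015,-0.01,-0.0235,0,0,0],[255,-0.002,-0.012,-0.029,0,0,0],[255,-0.002,-0.0135,-0.034,0,0,0],[255,-0.0025,-0.015,-0.0385,0,0,0],[255,-0.003,-0.016,-0.0425,0,0,0],[255,-0.003,-0.017,-0.0465,0,0,0],[255,-0.003,-0.0175,-0.0495,0,0,0]])

```text
t: 32.27
eef_pos: [0.5488, 0.0054, 0.1023]
orientation: [-3.141, 0.0, 1.424]
ft_force: [0.1, -1.2, 1.9]
gripper_width: 0.002
gripper_force: 0.7
```

Emit:
drive_tool(steps=[[255,0,-0.001,-0.003,0,0,0],[255,0,-0.001,-0.006,0,0,0],[255,0,-0.002,-0.009,0,0,0],[255,0,-0.002,-0.012,0,0,0],[255,0,-0.003,-0.0145,0,0,0],[255,0,-0.003,-0.017,0,0,0],[255,0,-0.003,-0.0195,0,0,0],[255,0,-0.003,-0.0215,0,0,0],[255,0,-0.004,-0.0235,0,0,0],[255,0,-0.004,-0.025,0,0,0]])

```text
t: 33.1
eef_pos: [0.549, 0.0016, 0.0775]
orientation: [-3.142, -0.0, 1.424]
ft_force: [-1.2, 0.2, 1.7]
gripper_width: -0.0
gripper_force: 0.3
```

Emit:
drive_tool(steps=[[255,0,0,-0.001,0,0,0],[255,0,0,-0.002,0,0,0],[255,0,0,-0.003,0,0,0],[255,0,0,-0.004,0,0,0],[255,0,0,-0.005,0,0,0],[255,0,0,-0.006,0,0,0],[255,0,0,-0.007,0,0,0],[255,0,0,-0.0075,0,0,0]])

```text
t: 33.77
eef_pos: [0.5491, 0.0015, 0.0702]
orientation: [3.141, 0.0, 1.424]
ft_force: [0.0, -0.2, 0.1]
gripper_width: -0.0
gripper_force: 0.2
```

Emit:
drive_tool(steps=[[255,0,0,-0.0005,0,0,0],[255,0,0,-0.001,0,0,0],[255,0,0,-0.0015,0,0,0],[255,0,0,-0.002,0,0,0],[255,0,0,-0.002,0,0,0]])

```text
t: 34.18
eef_pos: [0.549, 0.0016, 0.0682]
orientation: [3.142, -0.0, 1.424]
ft_force: [0.5, -0.3, -0.5]
gripper_width: -0.002
gripper_force: 0.0
```

Emit:
drive_tool(steps=[[255,0,0,-0.0005,0,0,0],[255,0,0,-0.001,0,0,0],[255,0,0,-0.0015,0,0,0],[255,0,0,-0.002,0,0,0],[255,0,0,-0.0025,0,0,0],[255,0,0,-0.0025,0,0,0]])

```text
t: 34.68
eef_pos: [0.5491, 0.0016, 0.068]
orientation: [-3.14, -0.003, 1.423]
ft_force: [-5.4, 1.3, 16.7]
gripper_width: -0.001
gripper_force: 8.5
```

Firm stop at z = 0.068, which is the shut height. I back off and check.

Emit:
drive_tool(steps=[[255,0,0,0.005,0,0,0],[255,0,0,0.03,0,0,0],[255,0,0,0.065,0,0,0],[255,0,0,0.1,0,0,0],[255,-0.03,0.02,0.13,0,0,0],[255,-0.06,0.05,0.16,0,0,0],[255,-0.08,0.085,0.18,0,0,0],[255,-0.1,0.12,0.19,0,0,0],[255,-0.12,0.155,0.2,0,0,0],[255,-0.14,0.19,0.2,0,0,0]])

```text
t: 35.52
eef_pos: [0.438, 0.1408, 0.257]
orientation: [-3.142, -0.004, 1.418]
ft_force: [0.7, 1.9, -1.5]
gripper_width: -0.002
gripper_force: 0.0
```

Emit:
drive_tool(steps=[[255,-0.02,0.035,0,0,0,0],[255,-0.04,0.07,0,0,0,0],[255,-0.06,0.105,0,0,0,0],[255,-0.08,0.14,0,0,0,0],[255,-0.1,0.175,0,0,0,0],[255,-0.11,0.21,0,0,0,0],[255,-0.11,0.21,0,0,0,0],[255,-0.11,0.21,0,0,0,0],[255,-0.11,0.21,0,0,0,0],[255,-0.11,0.21,0,0,0,0]])

```text
t: 36.35
eef_pos: [0.3278, 0.3507, 0.2564]
orientation: [-3.141, 0.0, 1.421]
ft_force: [-0.7, 0.1, 0.6]
gripper_width: -0.002
gripper_force: 0.0
```

```bash
python3 red.py; python3 - <<'E'
from h import *
t=shot('top','t11.png');b=shot('side','s11.png');print(tray(t))
A=cv2.imread('pics/t11.png')[75:275,190:510];B=cv2.imread('pics/s11.png')[130:400,200:470]
cv2.imwrite('pics/c11.png',np.hstack([cv2.resize(A,(480,300)),cv2.resize(B,(300,300))]))
E
```

```text
36.35 [0.32784498 0.35073795 0.256422  ] [-0.67494122  0.07287754  0.58619645]
top [296.1 162. ] [293 155   7  16  72]
side [358.5 222.2] [351 220  14   5  48]
(array([0.70643977, 0.11689335, 0.03627559]), np.float64(0.010474508048239215))
(array([ 0.53421246, -0.36779349]), 10.562440872192383, (148.58152770996094, 243.49908447265625))
```

View pics/c11.png

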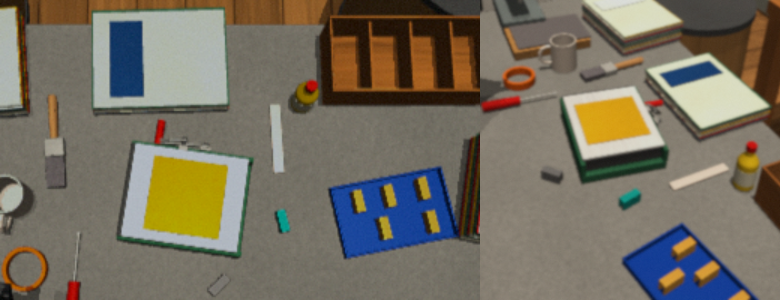

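The guard is shut level, with its yellow panel at (187,196). All five clips are separate and flat in the tray, and the bystanders are where they were. I'm handing in.

```bash
python3 -c "
from bench import ctrl;print(ctrl.sign_off())"
```

```text
the job is handed in; nothing more can be done
None
```

The job is handed in: all five clips in the die lie flat and separate in the blue tray, the stay is broken, and the guard was lowered gently until it stopped fully shut.

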